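# Turn a chocolate mould face down over the edge of a marble slab

## Robot

A 6-joint arm with a two-finger parallel gripper is mounted at the origin on the work surface. World frame = base frame: x ahead of the robot, y to its left, z up, the work surface at z = 0. Lengths are in m, angles in degrees, forces in N, time in s.
With the tool pointing down it reaches from about 0.35 to 0.875 m from the base axis. Payload 4.2 kg.
Tool frame: the origin (TCP) lies midway between the tips of the shut fingers; the grasp point (between the pads) lies 19 mm behind it; y points along the fingers, z is the direction in which the jaws open and shut, and the axes are right-handed (so a half turn about y gives the same grasp; the last joint's range is limited). The gripper opens to 87 mm and grips with 3 to 60 N. Pads are 19 mm wide; open, the fingers measure 117 mm over their backs; the gripper's body (75 mm by 190 mm) begins 51 mm behind the grasp point.
Start: joints at [87.009, 22.042, 0.453, 0, -68.411, -14.817], TCP at [0.191, 0.595, 0.223] pointing down, gripper open.
Joint ranges: [-179.83, 179.83], [-69.29, 118.12], [-61.27, 80.66], [-181.25, 117.63], [-171.15, -9.14], [-177.46, 177.46]. Speed limits (degrees/s): [159.86, 159.86, 180, 180, 180, 180].

## Interface

Orientations are given as [roll, pitch, yaw] about the fixed x, y, z axes, in that order (R = Rz(yaw) Ry(pitch) Rx(roll)).
In Python, from workcell import env gives the robot as it stands. The module is installed in compiled form; this text tells all that it offers. Calls block until the motion is done:
- env.goto(position, orientation): joint-space move of the TCP to a pose.
- env.move_straight(position, rotation=None, rate=0.15, force_limit=None): straight line of the TCP; rotation=None keeps the orientation; rate is the mean speed in m/s. With force_limit (N) it stops when the force on the tool has changed by that much, and returns True; else False.
- env.set_joints(angles): joint-space move.
- env.gripper_to(opening, grasp_force=None): opening from 0.0 (shut) to 1.0 (fully open); grasp_force is the grip in N (None keeps the last); returns when the fingers have stopped.
- env.dwell(seconds).
- env.inverse_kinematics(position, orientation): joint angles nearest the present ones, or None.
- env.read_state(): the state.
- env.grab_frame(name): name is "scene" or "top" or "wrist"; returns a dict with "image" (400x640x3 uint8, blue, green, red), "fx", "fy", "cx", "cy" (pixels), "position" and "orientation" of the camera in the world. Camera axes: x right, y up, looking along -z (the intrinsics and any distortion apply to the point x, -y, -z); pixel columns grow to the right and rows downward; lengths in m; the calibration is good to about 2 mm. A picture is of the moment at which its call begins. There is no depth.
A pose or a line that the arm cannot do raises env.Unreachable and nothing moves.
- env.close_job(): hands the job in, once; it reports no verdict.
Trained networks look in a picture, given as the dict that the camera call returned (one of the last four; its "shot" number tells which), for a name from the list of things; names that differ only in an ending like _2 or _b are one class to them, and where a whole thing is asked for, a point or a joint stands for the part that bears it (a point fixed in the world has none). Each returns a list of dicts, best first, with "score" (0 to 1); they miss things now and then, are a little off and sometimes report something else, mostly with a low value. They report only what shows in the picture. A call takes as long as a camera call.
- env.search_frame(picture, thing): "xyz" ([x, y, z] in m, in world coordinates, good to about 4 mm: the middle of the surface that is visible of it).
- env.trace(picture, thing): "mask" (400x640 bool, what is visible of it).
The state is a dict: "clock": time; "joint_positions": joint angles; "qvel": joint speeds; "joint_torque": joint torques, N m; "position": TCP position; "tool_rot": TCP orientation; "force": force on the tool from outside, world axes, zero at the start; "wrist_torque": the same for the moment, N m; "opening": opening from 0.0 (shut) to 1.0 (fully open).
Only numpy, scipy, OpenCV 4.12 (cv2) and the standard library are available. Lean on these libraries where they do the work, as an engineer would, in place of code of your own. Each camera call takes 0.05 s, during which the arm holds its last target. There are 200 camera calls.

## Task

Turn the three-pocket wooden chocolate mould face down onto the marble slab: slide its plain end up against the slab's near edge, raise the pinned end so that the mould stands on end against that edge with its foot still down at the table, then carry it on over so that it lies flat, pockets down, on the slab. Leave the one-pocket mould and the cup where they are, and let go of the mould.

Things in the scene. Friction and masses are not known exactly. Their poses are not given: they have to be found in the camera images.
- mould_center (a point): Centre of the mould to turn: solid beech block 110 mm long (its x axis) x 48 mm wide (y) x 20 mm thick (z), about 150 g, with THREE square pockets (12 mm deep) in a row in its upper face, lying pockets up. The point is half-way up. x points from the pinned end to the plain end, which faces the slab; z points out of the pocketed face (up at the start, down when turned over).
- mould_pins (a point): Midway between the ends of the mould's round steel axle, 10 mm above the table, 45 mm from mould_center towards the robot. A 12 mm pin sticks 8 mm out of each side (along y): 64 mm over their flat ends. The axle turns freely in the wood: gripped across the pin ends, fingers down, the mould swings easily, through a half turn or more, while the gripper stays upright. Axes as mould_center.
- mould_toe (a point): Centre of the mould's plain end face (the one facing the slab), half-way up, 55 mm from the mould's centre. Same axes as mould_center.
- slab_edge (a point): Mid-point of the near (robot-side) edge of the marble slab, at its top surface. The fixed slab is 220 mm deep (x, away from the robot), 400 mm wide (y, along the edge) and stands 25 mm above the table, with an upright edge. x points across the slab away from the robot, y along the edge, z up.
- spare_center (a point): Centre (half-way up) of the other mould, the same block and pins but with ONE long pocket; it lies beside the first one, left or right of it. To be left where it is.
- cup_center (a point): Centre (half-way up) of a dark wooden cup, 66 mm across and 80 mm high, standing on the slab towards its far side. To be left where it is.

How it is judged (in metres and radians):
On the way:
1. the mould stands on end (within 30 degrees of upright) with its foot at the table, against the slab's near edge (angle between mould_center's own z axis and vertical between 1.047 and 2.094 rad and height (world z) of mould_toe below 0.025 m and x of mould_toe in the frame of slab_edge above -0.035 m), for 0.1 s.
At the end, for the whole second after the job is handed in: The three-pocket mould lies pockets down and flat (within 10 degrees) on the slab's top, its centre over the slab (a part may overhang the edge), released; the one-pocket mould and the cup are within 20 mm of where they began (angle between mould_center's own z axis and vertical above 2.967 rad and height (world z) of mould_center between 0.029 and 0.042 m and x of mould_center in the frame of slab_edge between 0 and 0.2 m and y of mould_center in the frame of slab_edge between -0.2 and 0.2 m and distance of each of spare_center, cup_center from where it was at the start of the episode below 0.02 m); the robot touches nothing.
It fails at once if the one-pocket mould is moved by more than 20 mm (distance of spare_center from where it was at the start of the episode above 0.02 m).
It fails at once if the cup is moved by more than 20 mm (distance of cup_center from where it was at the start of the episode above 0.02 m).
It also fails if it takes over 42 s, if anything falls off the work surface, if the arm or the gripper's body presses on something with over 40 N, if the wrist force passes 120 N, or if a joint passes its speed limit or range.

## Working session

There is one attempt and no reset: what is moved stays moved. The work goes in short steps, each a Python script; the robot and the scene stay as the last script left them, time stands still between calls to the robot, and variables do not carry over. Pictures are saved under pics/ and viewed, about 8 in all and at most 12, crops included, and the job is handed in when it is done.

```bash
mkdir -p pics; cat > h.py <<'E'
import numpy as np, cv2
from scipy.spatial.transform import Rotation as R
from workcell import env
def proj(f,p):
    q=R.from_euler('xyz',f["orientation"],degrees=True).inv().apply(np.asarray(p)-f["position"])
    return np.array([f["fx"]*q[0]/-q[2]+f["cx"], f["fy"]*-q[1]/-q[2]+f["cy"]])
def ray(f,uv):
    d=np.array([(uv[0]-f["cx"])/f["fx"],-(uv[1]-f["cy"])/f["fy"],-1])
    return np.array(f["position"]),R.from_euler('xyz',f["orientation"],degrees=True).apply(d)
def onz(f,uv,z):
    o,d=ray(f,uv); return o+d*(z-o[2])/d[2]
E
python3 - <<'E'
from h import *
s=env.read_state(); print({k:np.round(v,3) for k,v in s.items()})
for n in ("scene","top"):
    f=env.grab_frame(n); cv2.imwrite(f"pics/{n}0.png",f["image"])
    print(n,[f[k] for k in f if k!="image"])
    for t in ("mould_center","mould_pins","mould_toe","slab_edge","spare_center","cup_center"):
        print(t,[(np.round(d["xyz"],3),round(d["score"],2),np.round(proj(f,d["xyz"]))) for d in env.search_frame(f,t)])
E
```

```text
{'clock': np.float64(0.0), 'joint_positions': array([ 8.7011e+01,  2.2089e+01,  3.8100e-01, -3.0000e-02, -6.8412e+01,
       -1.4818e+01]), 'qvel': array([ 0.01 , -0.047,  0.02 ,  0.033, -0.065, -0.032]), 'joint_torque': array([-0.0000e+00, -3.9066e+01,  1.8741e+01,  4.2200e+00,  1.1000e-02,
       -0.0000e+00]), 'position': array([0.191, 0.594, 0.221]), 'tool_rot': array([-8.98760e+01,  4.00000e-03,  1.62182e+02]), 'force': array([0.371, 0.262, 0.319]), 'wrist_torque': array([ 0.025, -0.058, -0.017]), 'opening': np.float64(1.0)}
scene [430.82474992979127, 430.82474992979127, 325.99296153612994, 197.5236195030827, array([1.27827363, 0.11623887, 0.5515564 ]), array([53.96247659, -0.73114577, 98.11627583]), 1]
mould_center [(array([0.523, 0.102, 0.018]), 0.73, array([366., 193.]))]
mould_pins [(array([0.527, 0.107, 0.014]), 0.7, array([368., 196.]))]
mould_toe [(array([0.524, 0.102, 0.018]), 0.71, array([366., 194.]))]
slab_edge [(array([0.734, 0.021, 0.025]), 0.95, array([312., 255.]))]
spare_center [(array([ 0.507, -0.089,  0.008]), 0.86, array([281., 185.]))]
cup_center [(array([ 0.79 , -0.026,  0.08 ]), 0.55, array([277., 251.]))]
top [448.20729718566315, 448.20729718566315, 318.42002733186195, 202.36573817761226, array([0.4956493 , 0.03231497, 0.93932848]), array([  7.06527987,  -0.36060428, -89.90451353]), 2]
mould_center [(array([0.512, 0.104, 0.01 ]), 0.88, array([281., 250.]))]
mould_pins [(array([0.512, 0.106, 0.011]), 0.62, array([280., 250.])), (array([ 0.777, -0.025,  0.07 ]), 0.22, array([345., 116.]))]
mould_toe [(array([0.505, 0.109, 0.008]), 0.58, array([279., 253.]))]
slab_edge [(array([0.695, 0.   , 0.025]), 0.88, array([331., 161.]))]
spare_center [(array([ 0.504, -0.092,  0.006]), 0.67, array([376., 254.]))]
cup_center [(array([ 0.78 , -0.028,  0.068]), 0.89, array([346., 115.]))]
```

```bash
python3 - <<'E'
import cv2
a=cv2.imread("pics/top0.png")[90:320,200:440]; cv2.imwrite("pics/top0c.png",cv2.resize(a,None,fx=2.6,fy=2.6,interpolation=cv2.INTER_CUBIC))
E
```

```text
(no output)
```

View pics/top0c.png

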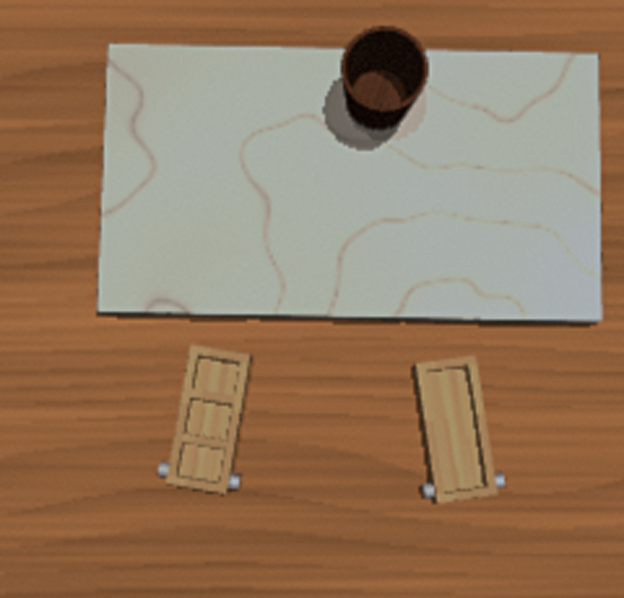

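View pics/scene0.png

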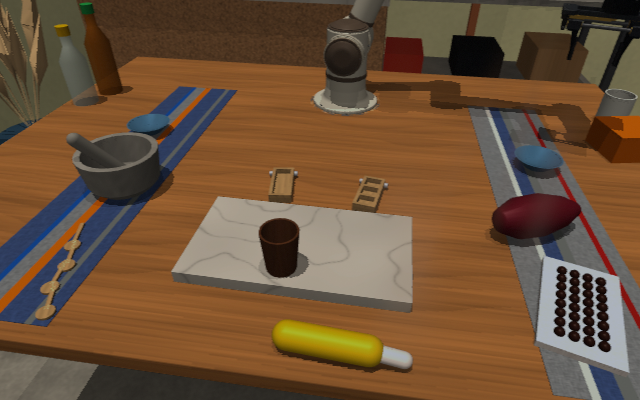

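```bash
python3 - <<'E'
from h import *
f=env.grab_frame("top")
w=lambda u,v,z: onz(f,(200+u/2.6,90+v/2.6),z)
C=[w(192,346,.02),w(251,354,.02),w(226,493,.02),w(167,485,.02)]
print("corners",np.round(C,4)); P=[w(164,470,.01),w(234,482,.01)]; print("pins",np.round(P,4),np.mean(P,0))
E=[w(98,312,.025),w(602,320,.025)];print("edge",np.round(E,4),np.degrees(np.arctan2(*(E[0]-E[1])[:2])))
ax=(C[0]+C[1]-C[2]-C[3])/2;yaw=np.degrees(np.arctan2(ax[1],ax[0]));print("len",np.linalg.norm(ax),"yaw",yaw,np.mean(C,0))
c=np.mean(C,0)
for y in (yaw,yaw+180):
    print(y,env.inverse_kinematics([c[0]-.03,c[1],.25],[-90,0,y]))
y=yaw if env.inverse_kinematics([c[0]-.03,c[1],.25],[-90,0,yaw]) is not None else yaw+180
for i,(dx,dy) in enumerate([(-.06,0),(0,0)]):
    env.goto([c[0]+dx,c[1]+dy,.25],[-90,0,yaw+180 if False else y])
    f=env.grab_frame("wrist"); cv2.imwrite(f"pics/w{i}.png",f["image"]); np.save(f"w{i}.npy",f,allow_pickle=True)
    print(f["position"],f["orientation"],f["fx"],f["cx"],f["cy"],proj(f,c),env.read_state()["clock"])
    for t in ("mould_pins","mould_toe","slab_edge"):
        print(t,[(np.round(d["xyz"],3),round(d["score"],2),np.round(proj(f,d["xyz"]))) for d in env.search_frame(f,t)])
E
```

```text
corners [[0.5665 0.1182 0.02  ]
 [0.5603 0.0716 0.02  ]
 [0.452  0.0902 0.02  ]
 [0.4581 0.1361 0.02  ]]
pins [[0.4693 0.1398 0.01  ]
 [0.4601 0.0846 0.01  ]] [0.46470542 0.11220509 0.01      ]
edge [[ 0.5928  0.1921  0.025 ]
 [ 0.5874 -0.2055  0.025 ]] 0.7811605504422211
len 0.10989819414871109 yaw -9.573639952051368 [0.50922005 0.10401339 0.02      ]
-9.573639952051368 [ 3.12643027e+01  7.63087608e+00 -1.52547967e+01 -2.54444375e-14
 -6.71143272e+01 -1.30837943e+02]
170.42636004794863 [ 3.12643027e+01  7.63087608e+00 -1.52547967e+01  2.54444375e-14
 -6.71143272e+01  4.91620574e+01]
[0.3778959  0.11693255 0.41224197] [-1.54556876e+01  1.77339755e-02  8.04864705e+01] 323.56666044715786 313.6967487016237 205.1183561831285 [320.81222988 222.63306065] 2.8
mould_pins [(array([0.512, 0.105, 0.013]), 0.96, array([322., 223.]))]
mould_toe [(array([0.507, 0.108, 0.018]), 0.98, array([324., 220.]))]
slab_edge [(array([0.642, 0.034, 0.022]), 0.59, array([286., 321.]))]
[0.43880805 0.11688868 0.41139664] [-15.36058307   0.0825582   80.39535592] 323.56666044715786 313.6967487016237 205.1183561831285 [313.38435112 176.82334406] 3.35
mould_pins [(array([0.512, 0.105, 0.012]), 0.55, array([315., 178.]))]
mould_toe [(array([0.506, 0.107, 0.017]), 0.7, array([315., 174.]))]
slab_edge [(array([0.677, 0.066, 0.02 ]), 0.9, array([307., 301.]))]
```

```bash
python3 - <<'E'
import cv2,numpy as np
a=[cv2.resize(cv2.imread(f"pics/w{i}.png")[100:300,210:410],None,fx=2,fy=2.8,interpolation=cv2.INTER_CUBIC) for i in (0,1)]
cv2.imwrite("pics/w01.png",np.hstack(a))
E
```

```text
(no output)
```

View pics/w01.png

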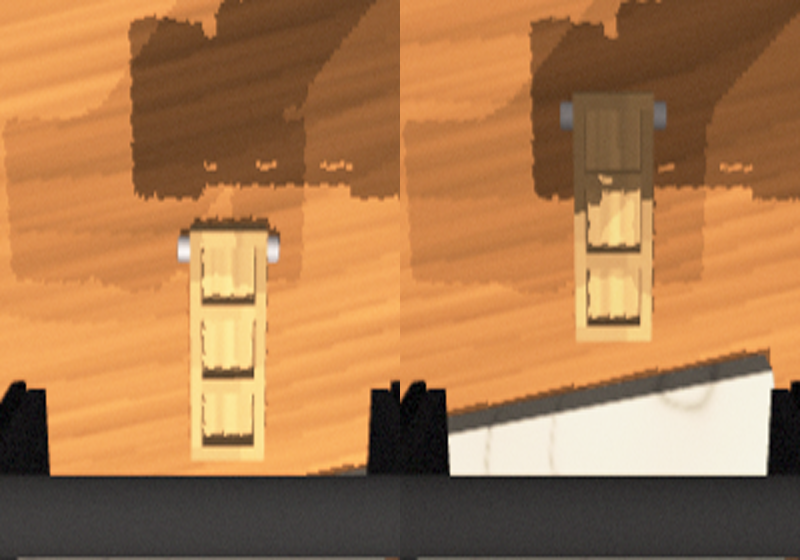

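```bash
python3 - <<'E'
from h import *
F=[np.load(f"w{i}.npy",allow_pickle=True).item() for i in (0,1)]+[env.grab_frame("top")]
px=lambda i,p:(200+p[0]/2.6,90+p[1]/2.6) if i==2 else (210+(p[0]-400*i)/2,100+p[1]/2.8)
def tri(obs):
    A=0;b=0;rs=[(ray(F[i],px(i,p))) for i,p in obs.items()]
    for o,d in rs:
        d=d/np.linalg.norm(d);M=np.eye(3)-np.outer(d,d);A=A+M;b=b+M@o
    x=np.linalg.solve(A,b); r=[1000*np.linalg.norm(np.cross(x-o,d/np.linalg.norm(d))) for o,d in rs]
    return np.round(x,4),np.round(r,1)
print("pinL",tri({0:(273,247),1:(659,114),2:(164,470)}))
print("pinR",tri({0:(184,248),1:(567,114),2:(234,482)}))
print("toeL",tri({0:(265,460),1:(652,341),2:(192,346)}))
print("toeR",tri({0:(190,460),1:(577,341),2:(251,354)}))
print("slabcorner",tri({1:(770,368),2:(98,312)}))
for i in(0,1): print(i,"pins@.01",[onz(F[i],px(i,p),.01) for p in [[(273,247),(184,248)],[(659,114),(567,114)]][i]])
print("edge w1",[onz(F[1],px(1,p),.025) for p in((770,368),(450,433))])
E
```

```text
pinL (array([0.4706, 0.1412, 0.0178]), array([1.5, 1.3, 2.5]))
pinR (array([0.4619, 0.0865, 0.0142]), array([1.4, 1.3, 2.7]))
toeL (array([0.5669, 0.121 , 0.0289]), array([2. , 2. , 3.7]))
toeR (array([0.5614, 0.0739, 0.0228]), array([0.6, 2.2, 2.8]))
slabcorner (array([0.5921, 0.1921, 0.0312]), array([1., 1.]))
0 pins@.01 [array([0.47246065, 0.14324587, 0.01      ]), array([0.46357075, 0.08736479, 0.01      ])]
1 pins@.01 [array([0.47235148, 0.1425445 , 0.01      ]), array([0.46299542, 0.08722063, 0.01      ])]
edge w1 [array([0.59457406, 0.19437734, 0.025     ]), array([ 0.59192135, -0.01280882,  0.025     ])]
```

```bash
python3 - <<'E'
from h import *
def st(m):
    s=env.read_state(); print(m,round(float(s["clock"]),2),np.round(s["position"],4),np.round(s["tool_rot"],2),"F",np.round(s["force"],1),"op",round(float(s["opening"]),3))
p=[.4665,.114]; o=[-90,0,-9.5]
print(env.inverse_kinematics([.59,.11,.1],[-90,0,-.8]),env.inverse_kinematics([.68,.11,.03],[-90,0,-.8]))
env.goto([*p,.06],o); st("above")
print(env.move_straight([*p,.005],rate=.06,force_limit=8)); st("down")
env.gripper_to(0,40); st("grip")
f=env.grab_frame("wrist"); cv2.imwrite("pics/grip.png",f["image"][80:380,150:480])
E
```

```text
[ 2.60028096e+01  2.60161224e+01 -1.23486867e+01 -2.54444375e-14
 -5.16351908e+01 -1.16802810e+02] [ 2.26027623e+01  3.78132681e+01 -2.06069490e+00 -2.54444375e-14
 -5.01260370e+01 -1.13402762e+02]
above 4.35 [0.4679 0.1148 0.0612] [-89.91  -0.15  -9.44] F [ 0.1 -0.8  1.2] op 0.999
False
down 5.42 [0.4668 0.1142 0.0053] [-8.998e+01 -3.000e-02 -9.490e+00] F [-0.8 -0.1  0.3] op 1.001
grip 5.97 [0.4666 0.1141 0.0052] [-8.999e+01 -1.000e-02 -9.490e+00] F [0.2 0.1 1.6] op 0.721
```

View pics/grip.png

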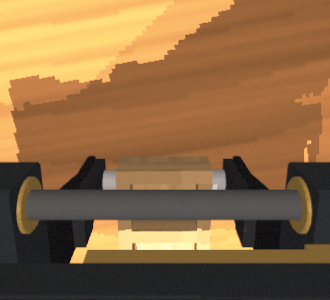

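```bash
cat >> h.py <<'E'
def st(m):
    s=env.read_state(); print(m,round(float(s["clock"]),2),np.round(s["position"],4),np.round(s["tool_rot"],2),"F",np.round(s["force"],1),"op",round(float(s["opening"]),3))
    return s["position"]
E
python3 - <<'E'
from h import *
y=.112
env.move_straight([.482,y,.007],[-90,0,-.8],rate=.05); st("align")
print(env.move_straight([.506,y,.007],rate=.03,force_limit=5)); p=st("touch")
f=env.grab_frame("top"); cv2.imwrite("pics/touch.png",cv2.resize(f["image"][130:280,220:380],None,fx=3,fy=3))
E
```

```text
align 6.49 [0.4817 0.1118 0.0067] [-9.001e+01  3.000e-02 -8.900e-01] F [-0.2  0.2 -0.5] op 0.729
True
touch 6.99 [0.4923 0.1113 0.006 ] [-90.11   0.27  -0.87] F [-0.1 -0.4 -1.8] op 0.728
```

View pics/touch.png

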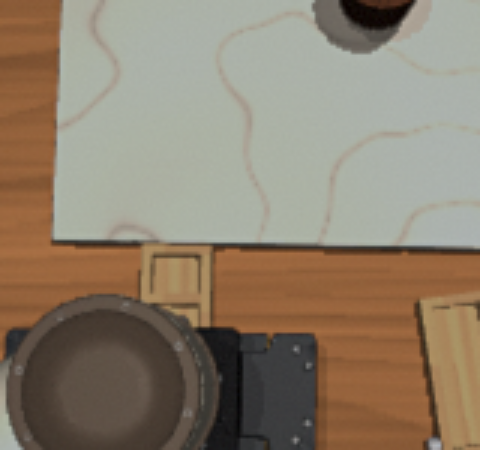

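```bash
python3 - <<'E'
from h import *
y=.112; xe=.5915; dz=-.0045
for ph in (15,30,45,60,75,88):
    a=np.radians(ph); P=np.array([-.1*np.cos(a)-.01*np.sin(a),.1*np.sin(a)+.01*np.cos(a)])
    env.move_straight([xe+P[0]-.001,y,P[1]+dz+.001],rate=.06); st(ph)
env.dwell(.4); st("stand")
for n in ("wrist","scene","top"):
    f=env.grab_frame(n); cv2.imwrite(f"pics/st_{n}.png",f["image"])
    for t in ("mould_center",): print(n,[(np.round(d["xyz"],3),round(d["score"],2)) for d in env.search_frame(f,t)])
a=cv2.imread("pics/st_scene.png")[120:270,290:450]; cv2.imwrite("pics/st.png",cv2.resize(a,None,fx=3.5,fy=3.5))
E
```

```text
15 7.62 [0.4914 0.1121 0.0324] [-90.09   0.26  -0.84] F [-0.3 -0.3 -1.6] op 0.73
30 8.18 [0.4989 0.112  0.0553] [-90.11   0.29  -0.86] F [ 0.1  0.4 -1.1] op 0.726
45 8.72 [0.5128 0.112  0.0744] [-90.1    0.3   -0.87] F [-0.2  0.3 -0.9] op 0.724
60 9.27 [0.5321 0.1122 0.0884] [-90.09   0.28  -0.86] F [-1.2  0.6  1.3] op 0.721
75 9.82 [0.5552 0.1118 0.0955] [-90.14   0.31  -0.86] F [-0.1  1.2  0.4] op 0.726
88 10.34 [0.5769 0.1118 0.0964] [-90.14   0.36  -0.87] F [ 0.3  1.  -1.2] op 0.726
stand 10.74 [0.5769 0.112  0.0969] [-90.13   0.3   -0.83] F [ 0.8 -0.  -0.8] op 0.73
wrist [(array([0.572, 0.111, 0.102]), 0.56)]
scene [(array([0.58 , 0.109, 0.082]), 0.82), (array([ 0.508, -0.088,  0.012]), 0.56)]
top []
```

View pics/st.png

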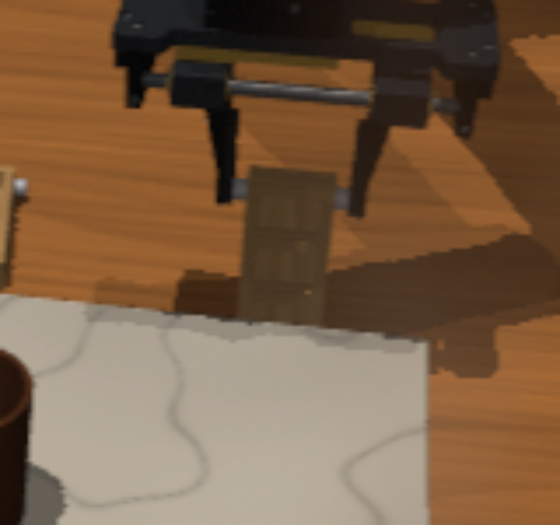

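```bash
python3 - <<'E'
from h import *
y=.112; xe=.5915; dz=-.0045
for th in (10,20,30,40,50,60,70,80,87):
    a=np.radians(th); s=.075+.017*th/90
    P=np.array([s*np.sin(a)-.01*np.cos(a),.025+s*np.cos(a)+.01*np.sin(a)])
    h=env.move_straight([xe+P[0],y,P[1]+dz+.001],rate=.06,force_limit=12); st((th,h))
    if h: break
f=env.grab_frame("scene"); cv2.imwrite("pics/ov.png",cv2.resize(f["image"][120:270,290:450],None,fx=3.5,fy=3.5))
E
```

```text
(10, False) 11.49 [0.5953 0.112  0.0987] [-90.13   0.32  -0.87] F [ 0.1 -0.7 -2.1] op 0.73
(20, False) 11.88 [0.6093 0.112  0.0987] [-90.13   0.32  -0.86] F [-0.6 -0.5 -0.9] op 0.721
(30, False) 12.27 [0.6234 0.112  0.0961] [-90.13   0.32  -0.86] F [-0.6 -0.1 -0.4] op 0.722
(40, False) 12.66 [0.6371 0.1119 0.0908] [-90.14   0.33  -0.85] F [ 0.6  0.  -1.3] op 0.721
(50, False) 13.06 [0.6499 0.1119 0.083 ] [-90.14   0.33  -0.85] F [-0.6  0.  -1.5] op 0.728
(60, False) 13.47 [0.6613 0.1119 0.0728] [-90.14   0.35  -0.85] F [-0.8  0.6 -1.3] op 0.726
(70, False) 13.88 [0.6709 0.1119 0.0604] [-90.15   0.36  -0.85] F [-1.1 -1.3 -1.1] op 0.725
(80, False) 14.29 [0.6784 0.1118 0.0463] [-90.16   0.37  -0.85] F [-0.5  0.2 -1.3] op 0.729
(87, False) 14.63 [0.682  0.1119 0.0356] [-90.15   0.37  -0.85] F [-0.1 -0.5 -0.5] op 0.722
```

View pics/ov.png

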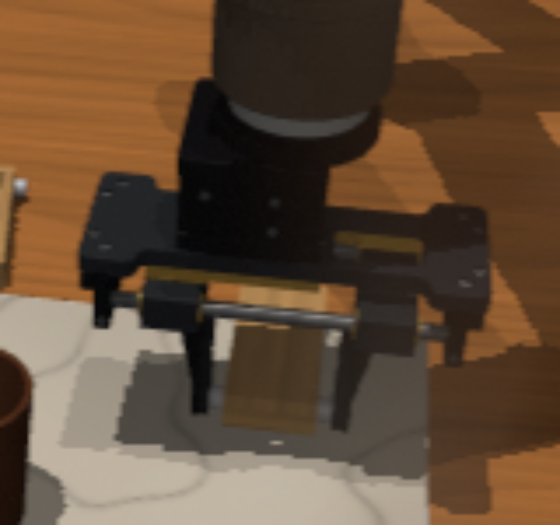

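```bash
python3 - <<'E'
from h import *
print(env.move_straight([.692,.112,.0305],rate=.04,force_limit=6)); st("low")
env.gripper_to(1.0); env.dwell(.2); p=st("open")
env.move_straight([p[0],p[1],.16],rate=.12); env.goto([.50,.112,.25],[-90,0,-.8]); st("clear")
for n in ("scene","top"):
    f=env.grab_frame(n); cv2.imwrite(f"pics/e_{n}.png",f["image"])
    for t in ("mould_center","spare_center","cup_center"): print(n,t,[(np.round(d["xyz"],3),round(d["score"],2)) for d in env.search_frame(f,t)])
cv2.imwrite("pics/e.png",np.hstack([cv2.resize(cv2.imread(f"pics/e_{n}.png")[s],(400,400)) for n,s in (("scene",np.s_[130:290,240:420]),("top",np.s_[80:260,220:400]))]))
E
```

```text
False
low 15.12 [0.6924 0.112  0.0304] [-90.12   0.28  -0.85] F [ 0.3 -1.2 -1. ] op 0.733
open 16.05 [0.692  0.112  0.0305] [-90.13   0.31  -0.84] F [-0.5 -0.5  0.7] op 1.001
clear 18.13 [0.5007 0.1122 0.2496] [-90.01   0.    -0.8 ] F [ 0.8  0.2 -1.3] op 0.999
scene mould_center [(array([0.67 , 0.106, 0.05 ]), 0.83)]
scene spare_center []
scene cup_center [(array([ 0.789, -0.026,  0.082]), 0.81), (array([0.739, 0.017, 0.027]), 0.52)]
top mould_center [(array([0.652, 0.109, 0.044]), 0.64)]
top spare_center [(array([ 0.5  , -0.09 ,  0.004]), 0.69)]
top cup_center [(array([ 0.78 , -0.027,  0.072]), 0.71)]
```

View pics/e.png

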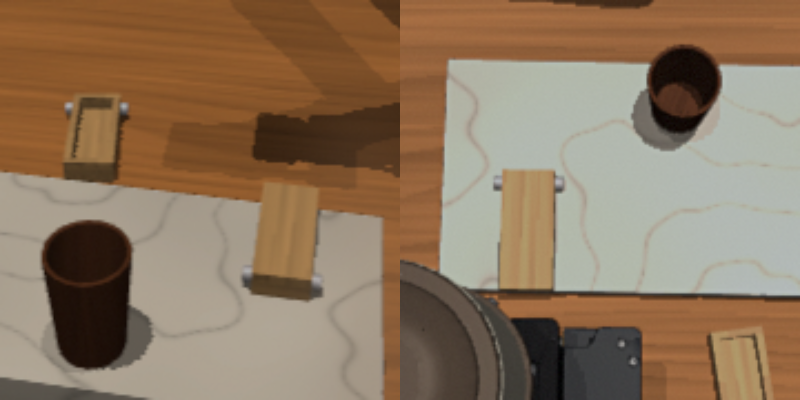

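The mould lies flat and pockets down on the slab: its plain back is up, its pins are at the far end and its toe is just inside the edge. The cup and the spare have not moved, and the gripper is clear, so I am handing in.

```bash
python3 -c "
from workcell import env
env.close_job()"
```

```text
the job is handed in; nothing more can be done
```

The three-pocket mould now lies flat and pockets down on the slab, released, and the job is handed in. I gripped it across the pins, squared it up and slid its toe to the slab edge. I then raised it on end there, carried it over about the edge, set it down, let go and backed clear.

**Last checks:**
- **Mould:** its centre is about 55 mm past the near edge (the network puts it at x about 0.652–0.670, y about 0.107). Both camera views show it flat with its plain back up.
- **Cup:** found within about 4 mm of where it started, in both views.
- **One-pocket mould:** found within about 5 mm of its start in the top view. The network missed it in the last scene view, but it shows in place in the picture.
- **Limits:** about 18 s was used of the 42 s, and no force reading I took passed about 2 N.

**Disagreements:**
- Triangulated heights came out 3–9 mm above the text's values, and the top and wrist cameras differed by about 3 mm in the plane. I took the text's heights.
- The network put the top of the turned mould at 0.044–0.050 m, against an expected 0.045 m.

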